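Seat a plug-in card and offer up the programming clip

TASK

Get the green circuit card ready for programming: pick it up, set its black foot into the recess of the grey test base and push it down until the foot is fully home, flush with the base. Then squeeze the handles of the orange programming clip, lift it off the rim of the parts bin, and bring it astride the middle of the card's top edge, where the gold pads are: one jaw on each side, the jaw ends about a centimetre below the edge, gaping wide and not touching the card. Finish while holding it squeezed open there (do not let go or let it close), and leave the bin and the other things on the bench where they are.

Things in the scene. Friction and masses are not known exactly. Their poses are not given: they have to be found in the camera images.
- card: plug-in circuit card standing loose on its foot, 60x18x77 mm, 90 g. Origin: centre of its underside; x along its width, y across its thickness, z up. Black foot 60x18 mm, 14 high, lower edges rounded; green board 2.4 mm thick. Grip it across y on the block of steel can and finned heat spreader: 12 mm thick, 36 wide, from z = 24 to 52 mm. Usable either way round
- card_edge (a point): middle of the card's top edge, 77 mm above its origin; axes of the card. Gold pads on both faces along the middle 20 mm of the edge
- test_base: test base fixed to the bench: grey block on a black plinth, 112x58 mm, 24 high. Origin: centre of its underside; x along its length. Recess in its middle 63 (x) by 21 mm: 1.5 mm play all round the card's foot. Two sprung brass bars in its long walls, 6 mm below the mouth, grip the foot: pushing it home takes 4 to 8 N, and it does not drop home by itself
- base_seat (a point): centre of the recess floor, 14 mm below the block's top, 10 mm above the bench; axes of the base. The card's origin comes here when its foot is home (flush)
- clip: orange programming clip: two levers, 24 mm wide, on a sprung hinge; 60 g. Origin: middle of the hinge; x along the hinge. At the start upright on the bin's rim, handles up, origin 56 mm above the bench. Handles flare, from 4 to 38 mm above the hinge, 39 mm over the outsides at the top: squeeze them across x, and the jaws gape. This body is one lever: squeezed, its z leans by half the joint angle
- jaw_a (a point): inner corner of the jaw end of the lever that is clip, 30 mm below the hinge. Midway between jaw_a and jaw_b is the middle of the mouth; at the start it is 16 mm below the bin's rim
- jaw_b (a point): the same point on the other lever, which turns with the joint
- clip_lever (a joint): how far the clip is squeezed (rad): about -0.07 as it clamps the bin's wall, 0.52 at its firm stop, which takes about 6 N on the handles; there the handles' outsides are parallel, 17 mm apart, and the jaw ends gape 19 mm, 29 mm below the hinge
- parts_bin: open dark blue parts bin at the front left, 102x67x44 mm, loose, 400 g. Origin: centre of its underside; x along its length. The clip sits on its long side wall at +y, within 20 mm of that wall's middle
- cutters_green: side cutters with green handles lying behind the work, 45x115x12 mm; bystander
- screwdriver_red: small red screwdriver lying at the back left, 134 mm long; bystander
Not all that is in view belongs to the job. Leave any red look-alike of the card alone.

How it is judged:
On the way, in this order (a step that is already met when the one before it is completed fails the run):
1. the card's foot is pressed home in the recess of the test base (z of card in the frame of base_seat below 0.002 m and horizontal distance between card and base_seat below 0.004 m and angle between card's own z axis and vertical below 0.08 rad and angle between the x axis of card and the x axis of test_base, either way round below 0.1 rad), for 0.3 s.
2. the clip is squeezed open in the gripper and lifted clear of the bin (contact force between the fingers and clip above 3 N and value of joint clip_lever above 0.25 rad and height (world z) of clip above 0.08 m and contact force between clip and parts_bin below 0.2 N), for 0.2 s.
At the end, for the whole second after the job is handed in: The foot is home in the recess (within 2 mm of its floor). The gripper holds the clip at rest, open over 0.3 rad, one jaw end each side of the card, 4 to 18 mm below the edge, within 10 mm of its middle, hinge within 0.3 rad of the edge, touching neither card nor base (all of step 1 and value of joint clip_lever above 0.3 rad and contact force between the fingers and clip above 3 N and contact force between clip and card below 0.2 N and contact force between clip and test_base below 0.2 N and angle between the x axis of clip and the x axis of card, either way round below 0.3 rad and linear speed of clip below 0.03 m/s and z of jaw_a in the frame of card_edge between -0.018 and -0.004 m and z of jaw_b in the frame of card_edge between -0.018 and -0.004 m and x of jaw_a in the frame of card_edge between -0.01 and 0.01 m and x of jaw_b in the frame of card_edge between -0.01 and 0.01 m and ((y of jaw_a in the frame of card_edge above 0.0025 m and y of jaw_b in the frame of card_edge below -0.0025 m) or (y of jaw_a in the frame of card_edge below -0.0025 m and y of jaw_b in the frame of card_edge above 0.0025 m))); the arm keeps its last pose, push and grip.
It fails at once if the bin is pushed more than 40 mm from its place or tipped (distance of parts_bin from where it was at the start of the episode above 0.04 m or angle between parts_bin's own z axis and vertical above 0.4 rad).
It fails at once if a bystander (cutters or screwdriver) is moved more than 30 mm (distance of any of cutters_green, screwdriver_red from where it was at the start of the episode above 0.03 m).
It also fails if it takes over 51 s, if anything falls off the work surface, if the arm or the gripper's body presses on something with over 40 N, if the wrist force passes 120 N, or if a joint passes its speed limit or range.

ROBOT

A 7-joint arm with a two-finger parallel gripper is mounted at the origin on a cart in front of the work surface, level with it; the furniture and walls round the work are solid. World frame = base frame: x ahead of the robot, y to its left, z up, the work surface at z = 0. Lengths are in m, angles in rad, forces in N, time in s.
With the tool pointing down it reaches from about 0.425 to 0.925 m from the base axis. Payload 6.8 kg.
Tool frame: the origin (TCP) lies midway between the tips of the shut fingers; the grasp point (between the pads) lies 19 mm behind it; z points along the fingers, y is the line along which they close (so a half turn about z gives the same grasp; the last joint's range is limited). The gripper opens to 85 mm and grips with 20 to 120 N. Pads are 22 mm wide; open, the fingers measure 114 mm over their backs; the gripper's body (76 mm by 85 mm) begins 54 mm behind the grasp point. The pads swing forward as they close: fully open they stand 13 mm farther back than shut.
Start: joints at [-1.357, 0.477, 0.022, 1.555, -0.011, 1.109, -0.083], TCP at [0.213, 0.64, 0.231] pointing down, gripper open.
Joint ranges: [-2.96, 2.96], [-0.34, 2.1], [-1.41, 1.46], [0.24, 2.44], [-1.37, 4.51], [0.17, 1.92], [-2.96, 2.96]. Speed limits (rad/s): [2.39, 2.39, 3.14, 3.14, 3.14, 3.14, 3.14].

INTERFACE

Orientations are given as a rotation vector (axis times angle).
In Python, from bench import status, vision, r gives the robot as it stands. The module is installed in compiled form; this text tells all that it offers.
- The arm moves only by the shell command python3 -m handwheel 'ROWS' [OPENING] [FORCE]. ROWS is JSON, a list of rows, each an object with "dp": the shift along the tool's x, y, z in m, a list of three; "delta_rot": the turn, a rotation vector about the tool's x, y, z in rad, a list of three. In form: [{"dp": [x, y, z], "delta_rot": [rx, ry, rz]}, ...]. A call has 1 to 12 rows; each row is the pose to reach, as a shift and turn from the pose commanded when the call began, along the tool's axes at that moment; what a row does not reach only later rows make up. A row lasts 1/8 s, in which the tool goes at most 62.5 mm and 10.7 degrees, less where a joint would pass 70% of its speed; a pose out of reach is approached as far as the arm can. A call with a gripper value outside its range is refused whole. OPENING is the opening, from 0 (shut) to 1 (fully open), set as the call begins (- or left out, the last holds). The fingers move at their own pace and stop on an object; FORCE is the grip in N (left out, the last holds). Time passes only in rows, so rows that repeat a pose let the fingers close. It gives the time, the measured TCP pose, the force, the opening and the grip force at its end, in the units of the state.
- status.get_obs(): the state, without advancing time (a new reading comes with each control period).
- vision.grab_frame(name): name is "side" or "top" or "wrist"; returns a dict with "img" (400x640x3 uint8, blue, green, red), "fovy" (degrees; the focal length in pixels is half the picture's height over the tangent of half this angle, whatever the lens; pixels are square), "cx", "cy" (the principal point, pixels), "distortion" ([k1, k2, p1, p2, k3] as OpenCV has them; the pictures are not rectified), "world_from_camera" (4x4, takes a point from camera to world coordinates). Camera axes: x right, y up, looking along -z (the intrinsics and any distortion apply to the point x, -y, -z); pixel columns grow to the right and rows downward; lengths in m; the calibration is good to about 2 mm. A picture is of the moment at which its call begins. There is no depth.
- r.hand_in(): hands the job in; it is judged then, once.
The state is a dict: "clock": time; "joints": joint angles; "qvel": joint speeds; "tau": joint torques, N m; "tcp_pos": TCP position; "orientation": TCP orientation; "contact_force": force on the tool from outside, world axes, zero at the start; "moment": the same for the moment, N m; "grip_width": finger opening in m; "gripper_force": force on a finger pad.
Only numpy, scipy, OpenCV 4.12 (cv2) and the standard library are available. Lean on these libraries where they do the work, as an engineer would, in place of code of your own. Each camera call takes 0.05 s, during which the arm holds its last target. There are 200 camera calls.

## Working session

There is one attempt and no reset: what is moved stays moved. The work goes in short steps, Python scripts to look and compute and a shell command to move; the robot and the scene stay as the last step left them, time stands still between calls to the robot, and variables do not carry over. Pictures are saved under pics/ and viewed, at most 10 in all, crops included, and the job is handed in when it is done.

```bash
mkdir -p pics
cat > h.py <<'E'
import numpy as np, cv2, sys
from bench import status, vision, r
from scipy.spatial.transform import Rotation as R
def K(f):
    fl=200/np.tan(np.radians(f["fovy"])/2)
    return np.array([[fl,0,f["cx"]],[0,fl,f["cy"]],[0,0,1]]),np.array(f["distortion"],float)
def rays(f,px):
    k,d=K(f); u=cv2.undistortPoints(np.array(px,float).reshape(-1,1,2),k,d).reshape(-1,2)
    T=np.array(f["world_from_camera"]); D=np.c_[u[:,0],-u[:,1],-np.ones(len(u))]@T[:3,:3].T
    return T[:3,3],D
def onz(f,px,z):
    o,D=rays(f,px); z=np.broadcast_to(z,len(D)); return o+D*((z-o[2])/D[:,2])[:,None]
def proj(f,P):
    k,d=K(f); T=np.linalg.inv(np.array(f["world_from_camera"])); c=np.array(P,float).reshape(-1,3)@T[:3,:3].T+T[:3,3]
    c=c*[1,-1,-1]; return cv2.projectPoints(c,np.zeros(3),np.zeros(3),k,d)[0].reshape(-1,2)
def tri(f1,p1,f2,p2):
    o1,D1=rays(f1,[p1]);o2,D2=rays(f2,[p2]);a,b=D1[0],D2[0]
    s=np.linalg.lstsq(np.c_[a,-b],o2-o1,rcond=None)[0]
    q1=o1+s[0]*a;q2=o2+s[1]*b; return (q1+q2)/2,np.linalg.norm(q1-q2)
E
python3 - <<'E'
from h import *
o=status.get_obs(); print(o)
for n in("side","top","wrist"):
    f=vision.grab_frame(n); cv2.imwrite(f"pics/{n}0.png",f["img"]); print(n,f["fovy"],f["cx"],f["cy"],f["distortion"],np.round(f["world_from_camera"],3).tolist())
E
```

```text
{'clock': 0.0, 'joints': array([-1.35711314,  0.47782144,  0.02236712,  1.55648484, -0.0114919 ,
        1.10929309, -0.08310747]), 'qvel': array([-1.83023501e-03,  5.06829329e-04,  1.70536823e-05,  8.88813385e-04,
        1.21963960e-03, -1.25144512e-03,  4.01189814e-04]), 'tau': array([-2.49026562e-04, -5.96451688e+01,  1.60731923e+00, -2.81199092e+01,
        1.23410838e-02,  9.42846760e-03, -2.69296879e-05]), 'tcp_pos': array([0.21331634, 0.63976532, 0.23029785]), 'orientation': array([-5.03265867e-01, -3.10087600e+00,  2.94169980e-03]), 'contact_force': array([-0.11831606,  0.00679283, -0.10984743]), 'moment': array([-0.01581465,  0.05756621, -0.01452214]), 'gripper_force': 0.0, 'grip_width': 0.08519576464759361}
side 51.26927710794178 313.7079218926568 198.50979981144874 [-0.01490264  0.          0.          0.          0.        ] [[0.864, 0.292, -0.409, 0.144], [-0.503, 0.502, -0.703, -0.541], [0.0, 0.814, 0.581, 0.612], [0.0, 0.0, 0.0, 1.0]]
top 54.44907607278478 319.54511915549324 197.4561000508927 [0.00511637 0.         0.         0.         0.        ] [[-0.01, 0.997, -0.071, 0.441], [-1.0, -0.009, 0.015, 0.104], [0.014, 0.071, 0.997, 0.953], [0.0, 0.0, 0.0, 1.0]]
wrist 61.971721444963656 315.1404258160007 203.2007561885735 [-0.05697589  0.          0.          0.          0.        ] [[0.316, -0.912, -0.259, 0.149], [0.949, 0.304, 0.089, 0.662], [-0.003, -0.274, 0.962, 0.372], [0.0, 0.0, 0.0, 1.0]]
```

View pics/side0.png

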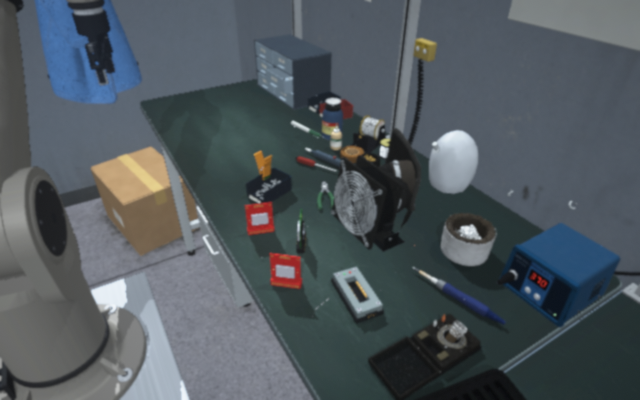

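View pics/top0.png

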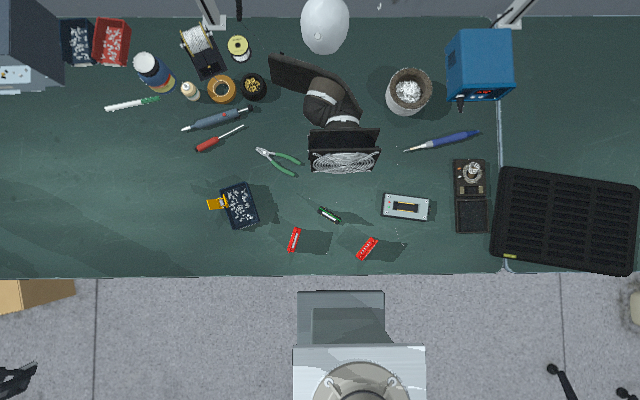

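The side view shows the green card at (301,230), red look-alikes at (260,218) and (286,270), the test base at (358,293), and the clip at (263,163) on the bin at (268,185). In the top view the green card is at (330,215), the red cards at (294,239) and (367,247), the base at (406,206), the bin at (241,205), the clip at (216,203) and the cutters at (278,162).

Things that could be taken for the card, in the top view: green card (330,215), red cards (294,239) and (367,247), and the green cutters (278,162). I choose (330,215) and will check it in a close crop.

Run:
```python
from h import *
f=cv2.imread("pics/top0.png");s=cv2.imread("pics/side0.png")
a=cv2.resize(f[165:260,190:440],None,fx=3.2,fy=3.2,interpolation=cv2.INTER_CUBIC)
b=cv2.resize(s[140:330,235:395],None,fx=1.5,fy=1.5,interpolation=cv2.INTER_CUBIC)
c=np.zeros((a.shape[0]+b.shape[0],800,3),np.uint8);c[:a.shape[0]]=a;c[a.shape[0]:,:b.shape[1]]=b
b2=cv2.resize(s[195:255,270:340],None,fx=4.5,fy=4.5,interpolation=cv2.INTER_CUBIC);c[a.shape[0]:a.shape[0]+270,260:260+315]=b2
cv2.imwrite("pics/crop1.png",c)
F=vision.grab_frame("top"); 
hsv=cv2.cvtColor(F["img"],cv2.COLOR_BGR2HSV)
print(hsv[215,325:335].tolist(), hsv[203,216], hsv[206,390])
for nm,lo,hi,box in [("card",(55,110,50),(85,255,255),(315,340,200,228)),("clip",(10,150,100),(28,255,255),(200,235,190,220)),("base",(0,0,110),(180,60,255),(375,440,185,225)),("bin",(100,60,20),(125,255,110),(215,270,175,235))]:
    m=cv2.inRange(hsv,lo,hi);z=np.zeros_like(m);z[box[2]:box[3],box[0]:box[1]]=m[box[2]:box[3],box[0]:box[1]]
    p=cv2.findNonZero(z)
    if p is None: print(nm,"none");continue
    print(nm,len(p),cv2.minAreaRect(p),cv2.boundingRect(p))
```

```text
[[104, 29, 116], [109, 15, 234], [111, 13, 255], [111, 17, 214], [122, 27, 133], [27, 81, 104], [69, 188, 136], [70, 182, 125], [70, 109, 61], [90, 6, 43]] [ 22 255 166] [ 99  31 190]
card 35 ((329.01190185546875, 213.981201171875), (24.38568115234375, 2.26947021484375), 32.2756462097168) (319, 207, 21, 15)
clip 173 ((217.05003356933594, 203.15003967285156), (13.597792625427246, 19.60611915588379), 71.56504821777344) (206, 194, 23, 16)
base 760 ((401.5, 205.0), (38.0, 53.0), 90.0) (375, 186, 54, 39)
bin 885 ((236.45001220703125, 205.8500213623047), (43.63943862915039, 35.73373794555664), 71.56504821777344) (215, 181, 45, 49)
```

View pics/crop1.png

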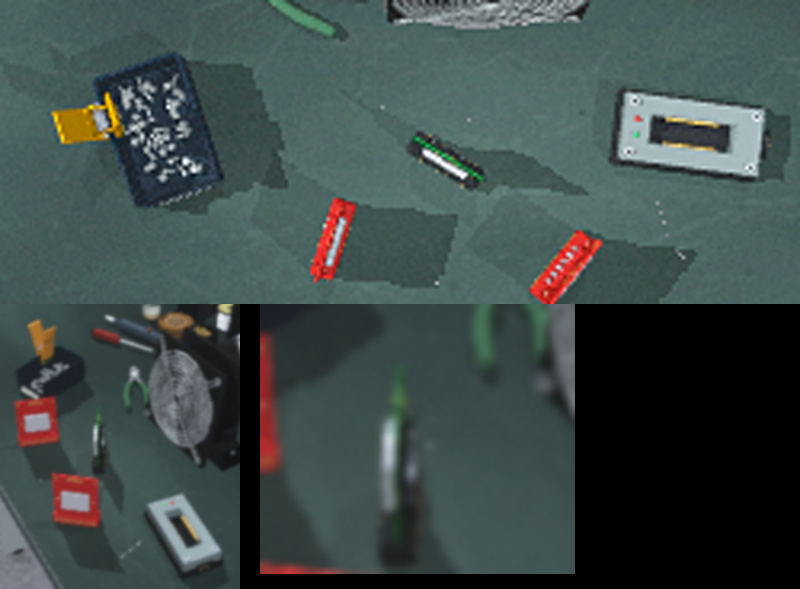

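The crop confirms the choice: the green card stands on its black foot, steel can facing the robot, with both look-alikes plainly red. The base mouth is around top px (406,206), and the clip straddles the bin's left wall at about (222,203).

Run:
```python
from h import *
F=vision.grab_frame("top"); hsv=cv2.cvtColor(F["img"],cv2.COLOR_BGR2HSV)
def mask(lo,hi,b):
    m=cv2.inRange(hsv,lo,hi);z=np.zeros_like(m);z[b[2]:b[3],b[0]:b[1]]=m[b[2]:b[3],b[0]:b[1]];return z
m=mask((55,110,50),(85,255,255),(315,340,200,228)); p=cv2.findNonZero(m).reshape(-1,2)
P=onz(F,p,.077);c=(P.min(0)+P.max(0))/2;u,s,v=np.linalg.svd(P-P.mean(0));t=(P-c)@v[0];print("card",P.mean(0),c,v[0],np.degrees(np.arctan2(v[0][1],v[0][0])),t.max()-t.min())
m=mask((85,0,140),(115,60,255),(378,435,188,225));m=cv2.morphologyEx(m,cv2.MORPH_CLOSE,np.ones((11,11)))
cs=max(cv2.findContours(m,0,2)[0],key=cv2.contourArea).reshape(-1,2)
P=onz(F,cs,.024)[:,:2].astype(np.float32);print("base",cv2.minAreaRect(P))
m=mask((95,60,15),(130,255,110),(215,270,175,235));cs=cv2.convexHull(cv2.findNonZero(m)).reshape(-1,2)
P=onz(F,cs,.044)[:,:2].astype(np.float32);print("bin",cv2.minAreaRect(P))
m=mask((10,150,100),(28,255,255),(200,235,190,220));cs=cv2.convexHull(cv2.findNonZero(m)).reshape(-1,2)
P=onz(F,cs,.094)[:,:2].astype(np.float32);print("clip@.094",cv2.minAreaRect(P),cv2.boxPoints(cv2.minAreaRect(P)))
o=status.get_obs();Rt=R.from_rotvec(o["orientation"]).as_matrix();print(Rt)
W=vision.grab_frame("wrist")["world_from_camera"]; Tt=np.eye(4);Tt[:3,:3]=Rt;Tt[:3,3]=o["tcp_pos"];print((np.linalg.inv(Tt)@W).round(3))
```

```text
card [0.46793258 0.07140689 0.077     ] [0.46606199 0.06988791 0.077     ] [-0.52286572 -0.85241506 -0.        ] -121.52467564740039 0.054823529980176214
base ((0.48407310247421265, -0.11605489999055862), (0.10537897050380707, 0.04991346225142479), 81.9534683227539)
bin ((0.4898402690887451, 0.2751193642616272), (0.11991777271032333, 0.09915558993816376), 35.029266357421875)
clip@.094 ((0.4922620356082916, 0.3169401288032532), (0.03019172139465809, 0.04289370775222778), 17.054033279418945) [[0.47154018 0.33301672]
 [0.48411974 0.2920091 ]
 [0.5129839  0.30086353]
 [0.50040436 0.34187117]]
[[-9.48661964e-01  3.16291717e-01 -1.65520298e-04]
 [ 3.16291747e-01  9.48661644e-01 -7.84709613e-04]
 [-9.11743931e-05 -7.96776867e-04 -9.99999678e-01]]
[[-0.     0.962  0.274  0.069]
 [ 1.    -0.     0.001  0.001]
 [ 0.001  0.274 -0.962 -0.141]
 [ 0.     0.     0.     1.   ]]
```

```bash
cat >> h.py <<'E'
def go(x,y,z,yaw,tip=None):
    "shift and turn in tool axes to reach tcp x,y,z pointing down, tool y at yaw deg"
    o=status.get_obs();Rt=R.from_rotvec(o["orientation"]);a=np.radians(yaw)
    Y=np.array([np.cos(a),np.sin(a),0]);Z=np.array([0,0,-1.]);G=R.from_matrix(np.c_[np.cross(Y,Z),Y,Z])
    print("t",round(o["clock"],2),"dp",(Rt.inv().apply(np.array([x,y,z])-o["tcp_pos"])).round(4),"rot",(Rt.inv()*G).as_rotvec().round(4))
E
python3 -c "
from h import *
go(.467,.0705,.18,-31.5)"
```

```text
t 0.3 dp [-0.4208 -0.4602  0.0513] rot [-4.0000e-04  6.0000e-04  1.7988e+00]
```

```bash
python3 -m handwheel '[{"dp":[-0.21,-0.23,0],"delta_rot":[0,0,0.9]},{"dp":[-0.21,-0.23,0],"delta_rot":[0,0,0.9]},{"dp":[-0.21,-0.23,0],"delta_rot":[0,0,0.9]},{"dp":[-0.21,-0.23,0],"delta_rot":[0,0,0.9]},{"dp":[-0.421,-0.46,0.04],"delta_rot":[0,0,1.8]},{"dp":[-0.421,-0.46,0.05],"delta_rot":[0,0,1.8]},{"dp":[-0.421,-0.46,0.05],"delta_rot":[0,0,1.8]},{"dp":[-0.421,-0.46,0.05],"delta_rot":[0,0,1.8]},{"dp":[-0.421,-0.46,0.05],"delta_rot":[0,0,1.8]},{"dp":[-0.421,-0.46,0.05],"delta_rot":[0,0,1.8]},{"dp":[-0.421,-0.46,0.05],"delta_rot":[0,0,1.8]},{"dp":[-0.421,-0.46,0.05],"delta_rot":[0,0,1.8]}]' 0.45 20
python3 - <<'E'
from h import *
go(.467,.0705,.18,-31.5)
o=status.get_obs();print(o["joints"].round(2))
f=vision.grab_frame("wrist");cv2.imwrite("pics/w1.png",f["img"])
E
```

```text
clock: 1.8
tcp_pos: [0.4674, 0.0709, 0.1813]
orientation: [-2.742, -1.533, 0.0]
contact_force: [0.3, 0.6, -0.2]
grip_width: 0.0385
gripper_force: 0.0
t 1.8 dp [-0.0005 -0.0001  0.0013] rot [-0.0003 -0.0001 -0.0015]
[-0.8   0.23  0.6   2.11 -0.17  0.85 -0.65]
```

View pics/w1.png

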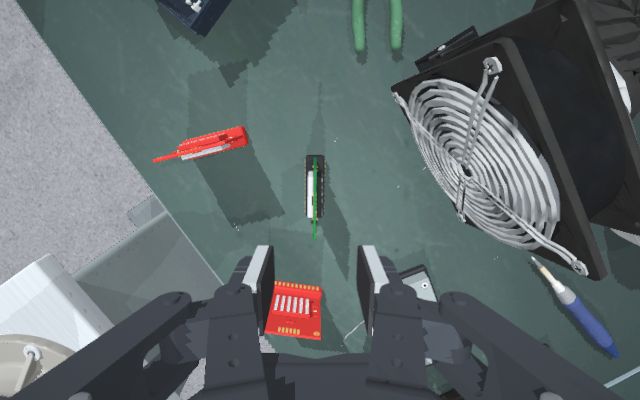

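The wrist view shows the green card at (315,190), its top edge running to (314,238), and the fingers at (262,270) and (370,270).

Run:
```python
from h import *
f=vision.grab_frame("wrist");hsv=cv2.cvtColor(f["img"],cv2.COLOR_BGR2HSV)
def mask(lo,hi,b):
    m=cv2.inRange(hsv,lo,hi);z=np.zeros_like(m);z[b[2]:b[3],b[0]:b[1]]=m[b[2]:b[3],b[0]:b[1]];return z
m=mask((50,130,60),(80,255,255),(295,340,140,250));p=cv2.findNonZero(m).reshape(-1,2);print(len(p),cv2.boundingRect(p))
P=onz(f,p,.077);u,s,v=np.linalg.svd(P-P.mean(0));t=(P-P.mean(0))@v[0]
print("edge ends",P[t.argmin()],P[t.argmax()],np.ptp(t),np.degrees(np.arctan2(v[0][1],v[0][0]))%180, "width",np.ptp((P-P.mean(0))@v[1]))
for y in range(155,245,8): 
    q=p[p[:,1]==y]; print(y,q[:,0].min() if len(q) else None,q[:,0].max() if len(q) else None, end="; ")
m=mask((0,0,0),(180,255,50),(295,330,145,240));p=cv2.findNonZero(m);print("\nblack",len(p),cv2.minAreaRect(p),cv2.boundingRect(p))
print("can/foot proj of nominal", proj(f,[[.467,.0705,z] for z in(0,.014,.077)]))
cv2.imwrite("pics/w1c.png",cv2.resize(f["img"][140:250,270:370],None,fx=5,fy=5,interpolation=cv2.INTER_NEAREST))
```

```text
173 (314, 158, 4, 84)
edge ends [0.48594211 0.10129486 0.077     ] [0.45079959 0.04546615 0.077     ] 0.06596823869702785 57.654438654030685 width 0.0025672975391666623
155 None None; 163 315 316; 171 315 317; 179 315 317; 187 315 317; 195 315 315; 203 315 315; 211 315 316; 219 314 315; 227 314 316; 235 314 315; 243 None None; 
black 48 ((320.5, 188.5), (43.0, 5.0), 90.0) (318, 167, 6, 44)
can/foot proj of nominal [[314.94624336 183.26895144]
 [314.94251617 186.45366575]
 [314.92092842 204.93769188]]
```

View pics/w1c.png

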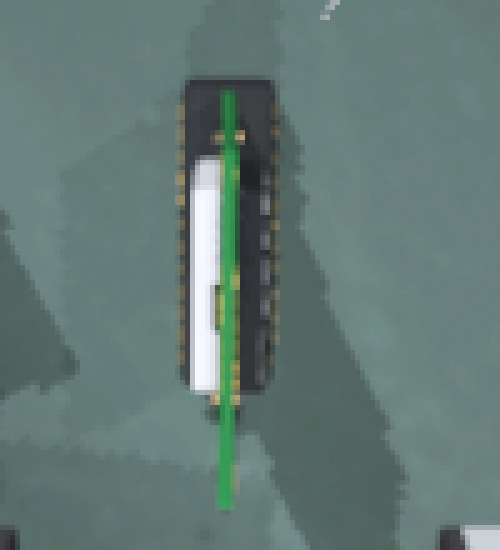

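```bash
python3 -c "
from h import *
f=vision.grab_frame('wrist');print(onz(f,[[315,156],[306,170],[325,170]],.014), proj(f,[[.4829,.0962,.014],[.4668,.0708,.077]]))
go(.4668,.0708,.022,-32.3)"
```

```text
[[0.48209886 0.09564284 0.014     ]
 [0.46803395 0.08882719 0.014     ]
 [0.48324414 0.07952882 0.014     ]] [[315.42368446 155.03832261]
 [314.86979292 205.16456517]]
t 1.95 dp [-0.0016  0.0006  0.1594] rot [-0.0003 -0.0005  0.0157]
```

Consistent (foot width 17.8 mm, foot end matches to 1 mm). Descend and grip.

```bash
python3 -m handwheel '[{"dp":[-0.001,0.0006,0.05],"delta_rot":[0,0,0.015]},{"dp":[-0.001,0.0006,0.10],"delta_rot":[0,0,0.015]},{"dp":[-0.001,0.0006,0.14],"delta_rot":[0,0,0.015]},{"dp":[-0.001,0.0006,0.159],"delta_rot":[0,0,0.015]},{"dp":[-0.001,0.0006,0.159],"delta_rot":[0,0,0.015]},{"dp":[-0.001,0.0006,0.159],"delta_rot":[0,0,0.015]}]' 
python3 -m handwheel '[{"dp":[0,0,0],"delta_rot":[0,0,0]},{"dp":[0,0,0],"delta_rot":[0,0,0]},{"dp":[0,0,0],"delta_rot":[0,0,0]},{"dp":[0,0,0],"delta_rot":[0,0,0]},{"dp":[0,0,0],"delta_rot":[0,0,0]}]' 0 60
python3 -c "
from h import *
go(.485,-.116,.15,-8)"
```

```text
clock: 2.7
tcp_pos: [0.4679, 0.0705, 0.0231]
orientation: [-2.752, -1.514, -0.002]
contact_force: [-0.7, -0.6, -0.1]
grip_width: 0.0385
gripper_force: 0.0
clock: 3.32
tcp_pos: [0.4679, 0.0701, 0.023]
orientation: [-2.753, -1.513, -0.002]
contact_force: [-1.5, 0.0, 6.7]
grip_width: 0.011
gripper_force: 62.3
t 3.33 dp [-0.1477  0.1143 -0.1271] rot [ 0.0006 -0.0013 -0.4264]
```

```bash
python3 -m handwheel '[{"dp":[0,0,-0.06],"delta_rot":[0,0,0]},{"dp":[0,0,-0.12],"delta_rot":[0,0,0]},{"dp":[-0.06,0.08,-0.147],"delta_rot":[0,0,-0.15]},{"dp":[-0.084,0.084,-0.147],"delta_rot":[0,0,-0.426]},{"dp":[-0.084,0.084,-0.147],"delta_rot":[0,0,-0.426]},{"dp":[-0.084,0.084,-0.147],"delta_rot":[0,0,-0.426]},{"dp":[-0.084,0.084,-0.147],"delta_rot":[0,0,-0.426]}]'
python3 - <<'E'
from h import *
o=status.get_obs()
print(np.degrees(np.arctan2(*R.from_rotvec(o["orientation"]).as_matrix()[[1,0],1])))
f=vision.grab_frame("wrist");cv2.imwrite("pics/w2.png",f["img"])
E
```

```text
clock: 4.2
tcp_pos: [0.4929, -0.0454, 0.169]
orientation: [-2.372, -2.059, 0.0]
contact_force: [0.8, 0.5, -0.8]
grip_width: 0.0117
gripper_force: 61.1
-8.058525199773413
```

View pics/w2.png

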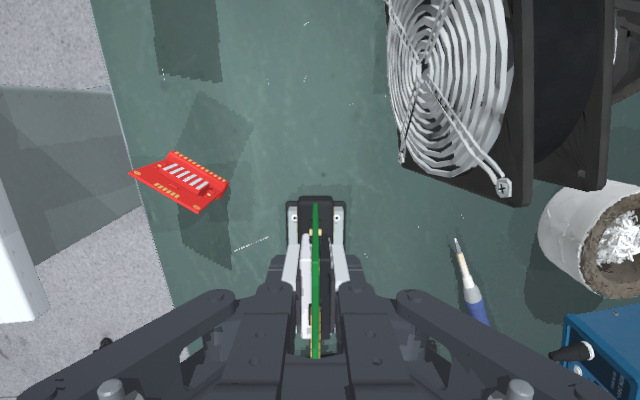

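The card occludes most of the base (top corners at (287,205) and (345,205)). I move past it so that the camera stands above the base.

```bash
python3 -m handwheel '[{"dp":[-0.06,0,0],"delta_rot":[0,0,0]},{"dp":[-0.12,0,0],"delta_rot":[0,0,0]},{"dp":[-0.155,0,0],"delta_rot":[0,0,0]},{"dp":[-0.155,0,0],"delta_rot":[0,0,0]},{"dp":[-0.155,0,0],"delta_rot":[0,0,0]}]'
python3 - <<'E'
from h import *
f=vision.grab_frame("wrist");cv2.imwrite("pics/w3.png",f["img"]);hsv=cv2.cvtColor(f["img"],cv2.COLOR_BGR2HSV)
print(proj(f,[[.485,-.116,.024]]))
m=cv2.inRange(hsv,(85,5,130),(120,70,255));n,l,s,c=cv2.connectedComponentsWithStats(cv2.morphologyEx(m,cv2.MORPH_CLOSE,np.ones((3,3))))
for i in range(1,n):
    if s[i,4]>800: print(i,s[i],c[i].round(1))
E
```

```text
clock: 4.88
tcp_pos: [0.4718, -0.1983, 0.1689]
orientation: [-2.369, -2.061, 0.0]
contact_force: [-0.5, -0.5, -1.0]
grip_width: 0.0112
gripper_force: 61.1
[[316.04714365  91.95264848]]
1 [    0     0   191   400 35674] [ 79.4 250.7]
3 [  216     0   131   156 10699] [290.7  68.5]
5 [ 565    0   75  124 5906] [601.6  65.1]
42 [ 281  233   31  106 1585] [300.  275.8]
57 [ 455  288  133   26 1087] [522.8 301.1]
```

View pics/w3.png

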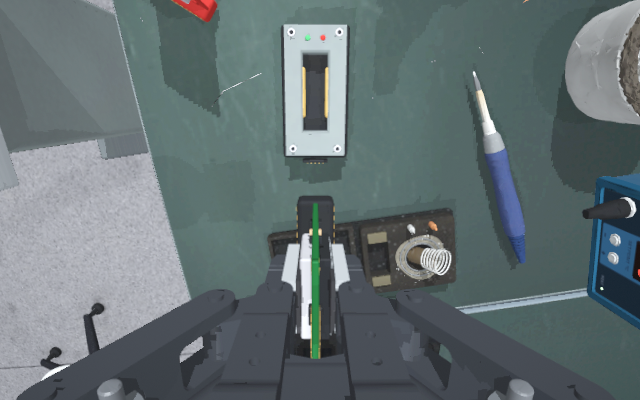

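The base is clear: grey top face corners at about (284,26) and (347,156), recess (303..329, 52..130). The card foot in hand ends at row 197, columns 299–333.

Run:
```python
from h import *
f=vision.grab_frame("wrist");hsv=cv2.cvtColor(f["img"],cv2.COLOR_BGR2HSV)
m=cv2.inRange(hsv,(80,3,120),(125,75,255));m[:, :270]=0;m[:,360:]=0;m[180:]=0
m=cv2.morphologyEx(m,cv2.MORPH_OPEN,np.ones((3,3)))
c=max(cv2.findContours(m,0,1)[0],key=cv2.contourArea).reshape(-1,2)
P=onz(f,c,.024)[:,:2].astype(np.float32);r1=cv2.minAreaRect(P);print("grey",r1,cv2.boundingRect(c))
m2=255-m;m2[:45]=0;m2[140:]=0;m2[:,:295]=0;m2[:,337:]=0
n,l,s,cc=cv2.connectedComponentsWithStats(m2);i=1+s[1:,4].argmax();print(s[i])
c2=cv2.findContours((l==i).astype(np.uint8),0,1)[0][0].reshape(-1,2)
P=onz(f,c2,.024)[:,:2].astype(np.float32);print("recess",cv2.minAreaRect(P))
o=status.get_obs();Rt=R.from_rotvec(o["orientation"]).as_matrix();t=o["tcp_pos"]
# green top edge in tool frame at height tcp+ (77-23)mm
g=cv2.inRange(hsv,(50,130,60),(80,255,255));g[:190]=0;g[:,:300]=0;g[:,335:]=0;p=cv2.findNonZero(g).reshape(-1,2)
for y in range(200,370,12):
    q=p[p[:,1]==y]
    if len(q): print(y,q[:,0].mean(),end="; ")
Q=(onz(f,[[307,360],[325,360],[316,200]],t[2]+.054)-t)@Rt;print("\ntop",Q.round(4))
Q=(onz(f,[[299,215],[333,215],[316,197]],t[2]-.023+.014)-t)@Rt;print("foottop",Q.round(4))
print("proj card corners", proj(f,[t+Rt@np.array(v) for v in([.03,0,-.054],[-.03,0,-.054],[.03,-.009,.009],[.03,.009,.009])]).round(1))
```

```text
grey ((0.48171761631965637, -0.11701923608779907), (0.1444522887468338, 0.06992233544588089), 80.27548217773438) (270, 0, 90, 180)
[ 301   54   28   77 2006]
recess ((0.48388275504112244, -0.116167351603508), (0.060290947556495667, 0.021851222962141037), 82.60859680175781)
212 315.0; 224 315.0; 236 315.0; 248 315.0; 260 314.5; 272 314.5; 284 315.0; 296 315.0; 308 315.0; 320 314.5; 332 314.5; 344 314.5; 356 314.5; 
top [[-0.0072 -0.0018 -0.054 ]
 [-0.0073  0.004  -0.054 ]
 [ 0.0459  0.0011 -0.054 ]]
foottop [[ 0.0212 -0.0068  0.009 ]
 [ 0.0211  0.0093  0.009 ]
 [ 0.03    0.0013  0.009 ]]
proj card corners [[312.1 253.5]
 [312.8 413.4]
 [294.  197. ]
 [332.5 197. ]]
```

Run:
```python
from h import *
f=vision.grab_frame("wrist");hsv=cv2.cvtColor(f["img"],cv2.COLOR_BGR2HSV)
print(hsv[60,270],hsv[60,292],hsv[60,340])
m=cv2.inRange(hsv,(0,0,150),(180,50,255));m[:, :272]=0;m[:,358:]=0;m[170:]=0
c=max(cv2.findContours(m,0,1)[0],key=cv2.contourArea).reshape(-1,2)
P=onz(f,c,.024)[:,:2].astype(np.float32);r1=cv2.minAreaRect(P);print("grey",r1,cv2.boundingRect(c))
go(.4827,-.1162,.060,-7.6)
```

```text
[ 86  47 135] [ 95  20 215] [ 94  20 219]
grey ((0.48396313190460205, -0.11585165560245514), (0.10298658162355423, 0.05043184757232666), 82.04389953613281) (284, 25, 63, 131)
t 5.03 dp [ 0.0824 -0.0006  0.1091] rot [-0.0004 -0.0006 -0.0047]
```

```bash
python3 -m handwheel '[{"dp":[0.05,-0.0006,0],"delta_rot":[0,0,-0.003]},{"dp":[0.0825,-0.0006,0.03],"delta_rot":[0,0,-0.003]},{"dp":[0.0825,-0.0006,0.08],"delta_rot":[0,0,-0.003]},{"dp":[0.0825,-0.0006,0.106],"delta_rot":[0,0,-0.003]},{"dp":[0.0825,-0.0006,0.106],"delta_rot":[0,0,-0.003]},{"dp":[0.0825,-0.0006,0.106],"delta_rot":[0,0,-0.003]}]'
python3 - <<'E'
from h import *
go(.4827,-.1160,.047,-7.8)
f=vision.grab_frame("side");p=proj(f,[[.4827,-.116,.04]])[0].astype(int);print(p)
a=f["img"][p[1]-50:p[1]+50,p[0]-60:p[0]+60]
w=vision.grab_frame("wrist")["img"][100:350,220:420]
cv2.imwrite("pics/s4.png",np.hstack([cv2.resize(a,(480,400),interpolation=cv2.INTER_CUBIC),cv2.resize(w,(320,400))]))
E
```

```text
clock: 5.78
tcp_pos: [0.4833, -0.1178, 0.0642]
orientation: [2.367, 2.064, 0.002]
contact_force: [0.5, -0.1, -1.0]
grip_width: 0.0109
gripper_force: 61.0
t 5.78 dp [ 0.0017 -0.0009  0.0172] rot [ 0.0013 -0.0001 -0.0003]
[356 281]
```

View pics/s4.png

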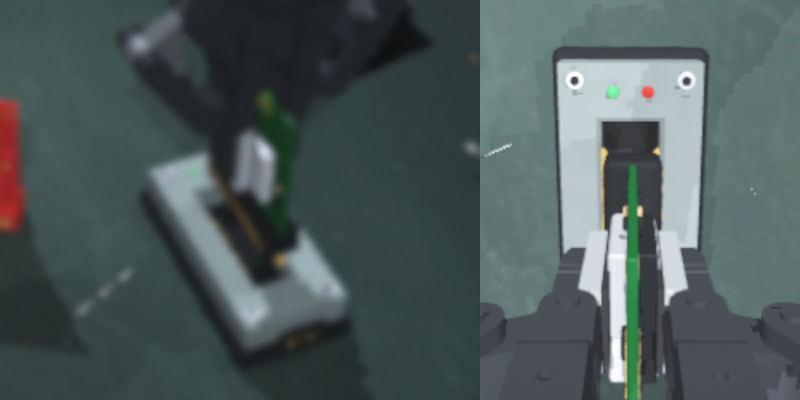

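Over the recess, laterally centred; the foot is slightly low in the picture along the length (about 1.7 mm), corrected next.

```bash
python3 -m handwheel '[{"dp":[0.0015,-0.0008,0.008],"delta_rot":[0,0,0]},{"dp":[0.0015,-0.0008,0.012],"delta_rot":[0,0,0]},{"dp":[0.0015,-0.0008,0.012],"delta_rot":[0,0,0]},{"dp":[0.0015,-0.0008,0.012],"delta_rot":[0,0,0]}]'
python3 - <<'E'
from h import *
go(.4827,-.1160,.033,-7.8)
f=vision.grab_frame("wrist");hsv=cv2.cvtColor(f["img"],cv2.COLOR_BGR2HSV)
o=status.get_obs();t=o["tcp_pos"];Rt=R.from_rotvec(o["orientation"]).as_matrix()
# recess ends and base ends in tool frame vs foot end
c=f["img"][:,310:325].mean(1).astype(int)
print([(y,c[y].tolist()) for y in range(120,215,3)])
for y in (225,185):print(y,[(x,f["img"][y,x].tolist()) for x in range(285,345,3)])
print(((onz(f,[[316,y] for y in (130,170,175,180,185,190)],.024)-t)@Rt).round(4)[:,0])
E
```

```text
clock: 6.38
tcp_pos: [0.4819, -0.1165, 0.0513]
orientation: [2.368, 2.064, -0.0]
contact_force: [1.2, 0.2, -0.5]
grip_width: 0.0109
gripper_force: 61.0
t 6.38 dp [0.0006 0.0007 0.0183] rot [-0.      0.     -0.0011]
[(120, [118, 120, 98]), (123, [117, 120, 97]), (126, [118, 120, 98]), (129, [117, 121, 98]), (132, [109, 111, 90]), (135, [75, 69, 64]), (138, [73, 69, 65]), (141, [144, 141, 129]), (144, [200, 197, 183]), (147, [200, 197, 183]), (150, [200, 197, 183]), (153, [200, 196, 183]), (156, [199, 196, 182]), (159, [200, 197, 183]), (162, [204, 201, 185]), (165, [200, 196, 182]), (168, [200, 196, 181]), (171, [199, 195, 181]), (174, [198, 195, 181]), (177, [197, 193, 180]), (180, [190, 186, 173]), (183, [60, 58, 56]), (186, [56, 53, 52]), (189, [54, 52, 50]), (192, [55, 52, 50]), (195, [55, 52, 51]), (198, [59, 55, 51]), (201, [72, 67, 63]), (204, [70, 86, 57]), (207, [67, 84, 53]), (210, [67, 85, 53]), (213, [66, 86, 53])]
225 [(285, [203, 199, 186]), (288, [204, 200, 187]), (291, [205, 202, 188]), (294, [202, 197, 185]), (297, [77, 117, 137]), (300, [61, 56, 52]), (303, [63, 60, 56]), (306, [63, 60, 56]), (309, [60, 57, 53]), (312, [54, 89, 39]), (315, [68, 130, 41]), (318, [64, 100, 47]), (321, [68, 63, 59]), (324, [69, 67, 63]), (327, [68, 65, 62]), (330, [66, 61, 58]), (333, [81, 127, 149]), (336, [151, 192, 211]), (339, [182, 179, 165]), (342, [200, 196, 183])]
185 [(285, [213, 210, 196]), (288, [213, 210, 196]), (291, [213, 210, 196]), (294, [205, 202, 188]), (297, [167, 163, 150]), (300, [53, 51, 50]), (303, [52, 50, 48]), (306, [55, 53, 51]), (309, [60, 58, 57]), (312, [62, 60, 58]), (315, [56, 52, 50]), (318, [55, 51, 50]), (321, [55, 52, 50]), (324, [49, 47, 46]), (327, [47, 46, 43]), (330, [47, 46, 44]), (333, [47, 45, 44]), (336, [92, 91, 83]), (339, [165, 164, 150]), (342, [200, 197, 184])]
[0.0596 0.0395 0.0368 0.0342 0.0316 0.0289]
```

Run:
```python
from h import *
f=vision.grab_frame("wrist");g=cv2.cvtColor(f["img"],cv2.COLOR_BGR2GRAY).astype(int)
hsv=cv2.cvtColor(f["img"],cv2.COLOR_BGR2HSV)
o=status.get_obs();t=o["tcp_pos"];Rt=R.from_rotvec(o["orientation"]).as_matrix()
T=lambda px,z:((onz(f,px,z)-t)@Rt).round(4)[:,:2].tolist()
m=cv2.inRange(hsv,(0,0,140),(180,50,255));m[:, :260]=0;m[:,370:]=0;m[240:]=0
for y in (160,190,200,210,220): 
    xs=np.flatnonzero(m[y]);print(y,xs.min(),xs.max(),T([[xs.min(),y],[xs.max(),y]],.024), end=" inner ")
    i=np.flatnonzero(np.diff(xs)>10);print([(xs[k],xs[k+1]) for k in i])
print("cols ends",T([[316,141],[316,181.5]],.024))
print("gray col 304",g[178:225,304].tolist());print("col 326",g[178:225,326].tolist());print("row 215",g[215,290:345].tolist())
zf=t[2]-.023+.014
print("foot",T([[304,200],[326,200],[299,215],[332,215]],zf))
```

```text
160 269 366 [[0.0447, -0.0226], [0.0447, 0.0269]] inner []
190 270 364 [[0.029, -0.0226], [0.0289, 0.0264]] inner [(np.int64(297), np.int64(337))]
200 270 364 [[0.0235, -0.0228], [0.0235, 0.0267]] inner [(np.int64(297), np.int64(337))]
210 270 364 [[0.018, -0.023], [0.018, 0.0269]] inner [(np.int64(296), np.int64(337))]
220 271 363 [[0.0124, -0.0227], [0.0124, 0.0266]] inner [(np.int64(296), np.int64(337))]
cols ends [[0.0542, 0.0014], [0.0335, 0.0014]]
gray col 304 [206, 205, 195, 177, 158, 52, 52, 50, 48, 47, 46, 45, 47, 45, 47, 45, 46, 50, 54, 55, 54, 55, 59, 67, 69, 66, 64, 62, 59, 59, 59, 60, 59, 59, 59, 59, 59, 59, 58, 59, 59, 59, 59, 59, 58, 60, 60]
col 326 [190, 191, 182, 157, 144, 72, 46, 46, 46, 45, 46, 46, 46, 46, 45, 46, 46, 50, 54, 54, 55, 56, 58, 67, 71, 71, 69, 68, 66, 64, 64, 65, 66, 66, 65, 65, 65, 65, 66, 65, 65, 65, 64, 65, 64, 65, 65]
row 215 [195, 195, 195, 195, 192, 179, 147, 72, 52, 55, 56, 57, 60, 60, 59, 59, 59, 59, 60, 59, 59, 59, 74, 91, 96, 95, 95, 88, 70, 65, 65, 65, 65, 64, 65, 65, 65, 65, 65, 64, 61, 59, 56, 124, 190, 213, 203, 158, 162, 170, 186, 191, 192, 191, 192]
foot [[0.0286, -0.0043], [0.0286, 0.006], [0.0212, -0.0067], [0.0212, 0.0089]]
```

```bash
python3 -m handwheel '[{"dp":[0.003,0.0007,0],"delta_rot":[0,0,0]},{"dp":[0.003,0.0007,0.003],"delta_rot":[0,0,0]},{"dp":[0.003,0.0007,0.003],"delta_rot":[0,0,0]},{"dp":[0.003,0.0007,0.003],"delta_rot":[0,0,0]}]'
python3 - <<'E'
from h import *
go(.4827,-.1160,.033,-7.8)
f=vision.grab_frame("wrist");g=cv2.cvtColor(f["img"],cv2.COLOR_BGR2GRAY).astype(int)
o=status.get_obs();t=o["tcp_pos"];Rt=R.from_rotvec(o["orientation"]).as_matrix()
print(g[170:225,304].tolist());print(g[170:225,326].tolist());print("row 215",g[215,285:350].tolist())
Q=lambda x,y,z:proj(f,[t+Rt@np.array([x,y,t[2]-z])])[0].round(1)
print("pred foot end top/bot at x=.03", Q(.03,.001,t[2]-.009),Q(.03,.001,t[2]-.023), "mouth .0315",Q(.0315,.001,.024))
E
```

```text
clock: 6.98
tcp_pos: [0.4829, -0.1136, 0.0482]
orientation: [-2.368, -2.064, 0.0]
contact_force: [-0.4, 0.1, -0.4]
grip_width: 0.0111
gripper_force: 61.0
t 6.97 dp [-0.0024  0.0001  0.0152] rot [-0.0002  0.     -0.001 ]
[199, 197, 195, 190, 192, 205, 205, 205, 206, 206, 206, 206, 206, 206, 206, 206, 202, 184, 164, 142, 43, 44, 43, 43, 44, 49, 56, 54, 55, 55, 59, 66, 69, 70, 67, 62, 59, 59, 59, 59, 59, 59, 59, 60, 58, 59, 59, 58, 59, 58, 58, 59, 60, 60, 59]
[128, 123, 120, 125, 160, 190, 190, 191, 192, 191, 191, 191, 191, 191, 191, 191, 192, 183, 157, 144, 71, 44, 45, 44, 44, 48, 54, 54, 55, 54, 58, 66, 71, 71, 69, 67, 66, 65, 65, 65, 63, 63, 63, 65, 65, 65, 65, 65, 65, 65, 65, 65, 65, 65, 65]
row 215 [194, 194, 194, 194, 194, 194, 194, 194, 186, 167, 164, 143, 63, 52, 54, 55, 57, 59, 59, 59, 59, 59, 59, 59, 60, 59, 54, 67, 91, 96, 95, 95, 88, 70, 65, 65, 65, 65, 65, 65, 65, 65, 65, 65, 64, 61, 59, 56, 127, 193, 204, 170, 163, 167, 182, 192, 192, 192, 192, 193, 193, 193, 193, 194, 194]
pred foot end top/bot at x=.03 [315.4 197. ] [315.3 190. ] mouth .0315 [315.3 186.5]
```

Foot and mouth now agree within about 0.5 mm. Insert.

```bash
python3 -m handwheel '[{"dp":[0.0003,0,0.003],"delta_rot":[0,0,0]},{"dp":[0.0003,0,0.006],"delta_rot":[0,0,0]},{"dp":[0.0003,0,0.008],"delta_rot":[0,0,0]},{"dp":[0.0003,0,0.008],"delta_rot":[0,0,0]}]'
```

```text
clock: 7.52
tcp_pos: [0.4833, -0.1133, 0.0404]
orientation: [2.368, 2.064, 0.001]
contact_force: [0.8, 0.7, 1.2]
grip_width: 0.0111
gripper_force: 61.6
```

```bash
python3 -m handwheel '[{"dp":[0,0,0.003],"delta_rot":[0,0,0]},{"dp":[0,0,0.006],"delta_rot":[0,0,0]},{"dp":[0,0,0.0075],"delta_rot":[0,0,0]},{"dp":[0,0,0.0075],"delta_rot":[0,0,0]},{"dp":[0,0,0.0085],"delta_rot":[0,0,0]},{"dp":[0,0,0.0085],"delta_rot":[0,0,0]}]'
```

```text
clock: 8.28
tcp_pos: [0.4833, -0.1134, 0.033]
orientation: [-2.369, -2.063, -0.002]
contact_force: [-4.4, 1.2, 22.0]
grip_width: 0.0112
gripper_force: 64.5
```

```bash
python3 -m handwheel '[{"dp":[0,0,0.0005],"delta_rot":[0,0,0]},{"dp":[0,0,0.0005],"delta_rot":[0,0,0]}]'
python3 -m handwheel '[{"dp":[0,0,0],"delta_rot":[0,0,0]},{"dp":[0,0,0],"delta_rot":[0,0,0]},{"dp":[0,0,0],"delta_rot":[0,0,0]},{"dp":[0,0,-0.05],"delta_rot":[0,0,0]},{"dp":[0,0,-0.1],"delta_rot":[0,0,0]},{"dp":[0,0,-0.12],"delta_rot":[0,0,0]},{"dp":[-0.06,0,-0.14],"delta_rot":[0,0,0]},{"dp":[-0.06,0,-0.14],"delta_rot":[0,0,0]},{"dp":[-0.06,0,-0.14],"delta_rot":[0,0,0]}]' 0.45 20
python3 - <<'E'
from h import *
f=vision.grab_frame("wrist");p=proj(f,[[.484,-.115,.05]])[0].astype(int);print(p)
y0=max(p[1]-100,0)
a=f["img"][y0:y0+200,216:416]
s=vision.grab_frame("side");q=proj(s,[[.484,-.115,.04]])[0].astype(int);b=s["img"][q[1]-45:q[1]+45,q[0]-45:q[0]+45]
cv2.imwrite("pics/w5.png",np.hstack([cv2.resize(a,(400,400)),cv2.resize(b,(400,400),interpolation=cv2.INTER_CUBIC)]))
hsv=cv2.cvtColor(f["img"],cv2.COLOR_BGR2HSV);m=cv2.inRange(hsv,(50,130,60),(80,255,255));m[:,:290]=0;m[:,345:]=0
n,l,st,c=cv2.connectedComponentsWithStats(m)
for i in range(1,n):
    if st[i,4]>30: print(st[i])
E
```

```text
clock: 8.52
tcp_pos: [0.4834, -0.1134, 0.033]
orientation: [-2.368, -2.063, -0.002]
contact_force: [-5.2, 1.2, 28.5]
grip_width: 0.0112
gripper_force: 65.8
clock: 9.65
tcp_pos: [0.4745, -0.1724, 0.1709]
orientation: [-2.369, -2.063, 0.0]
contact_force: [-0.4, 0.7, -0.5]
grip_width: 0.0384
gripper_force: 0.0
[315 124]
[314  84   5  87 236]
```

View pics/w5.png

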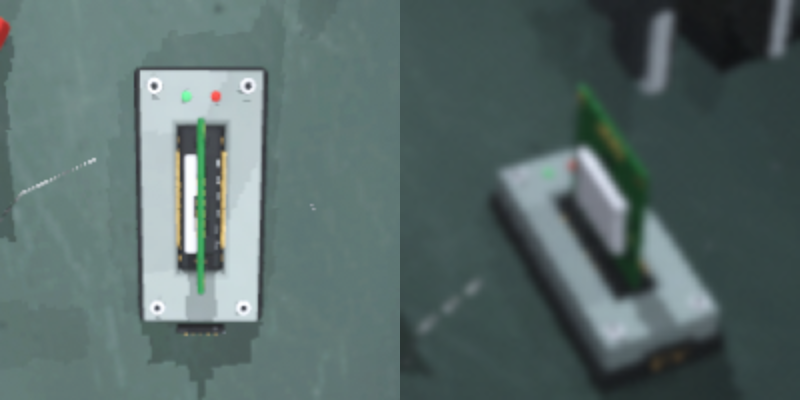

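The card stands upright in the recess with its foot level with the grey top, rows 84–171 of the wrist view. Now measure its edge and head for the clip.

Run:
```python
from h import *
f=vision.grab_frame("wrist");hsv=cv2.cvtColor(f["img"],cv2.COLOR_BGR2HSV);m=cv2.inRange(hsv,(50,130,60),(80,255,255));m[:,:300]=0;m[:,335:]=0;m[:75]=0;m[180:]=0
p=cv2.findNonZero(m).reshape(-1,2);P=onz(f,p,.087);u,s,v=np.linalg.svd(P-P.mean(0));t=(P-P.mean(0))@v[0]
print("edge",P.mean(0),(P[t.argmin()]+P[t.argmax()])/2,np.ptp(t),np.degrees(np.arctan2(v[0][1],v[0][0]))%180)
go(.415,.283,.20,-71)
```

```text
edge [ 0.48413214 -0.11465915  0.087     ] [ 0.48399257 -0.11549128  0.087     ] 0.05604516138464429 82.12467877508043
t 9.8 dp [ 0.4422 -0.1204 -0.0291] rot [-1.6000e-03  6.0000e-04  1.1039e+00]
```

```bash
python3 -m handwheel '[{"dp":[0.05,-0.01,-0.029],"delta_rot":[0,0,0.12]},{"dp":[0.11,-0.03,-0.029],"delta_rot":[0,0,0.3]},{"dp":[0.17,-0.04,-0.029],"delta_rot":[0,0,0.45]},{"dp":[0.23,-0.06,-0.029],"delta_rot":[0,0,0.6]},{"dp":[0.29,-0.08,-0.029],"delta_rot":[0,0,0.75]},{"dp":[0.35,-0.1,-0.029],"delta_rot":[0,0,0.9]},{"dp":[0.4,-0.11,-0.029],"delta_rot":[0,0,1.05]},{"dp":[0.442,-0.12,-0.029],"delta_rot":[0,0,1.104]},{"dp":[0.442,-0.12,-0.029],"delta_rot":[0,0,1.104]},{"dp":[0.442,-0.12,-0.029],"delta_rot":[0,0,1.104]},{"dp":[0.442,-0.12,-0.029],"delta_rot":[0,0,1.104]}]' 0.8
python3 - <<'E'
from h import *
f=vision.grab_frame("wrist");cv2.imwrite("pics/w6.png",f["img"]);print(proj(f,[[.49,.31,.09]]),status.get_obs()["joints"].round(2))
go(.415,.283,.20,-71)
E
```

```text
clock: 11.18
tcp_pos: [0.4165, 0.2797, 0.2]
orientation: [3.098, 0.513, -0.001]
contact_force: [-0.5, -1.2, 0.7]
grip_width: 0.0681
gripper_force: 0.0
[[307.98998056  96.03683096]] [-1.22  0.25  0.59  2.03 -0.18  0.91 -1.77]
t 11.22 dp [-0.0005 -0.0038  0.0001] rot [ 0.0006  0.0007 -0.0044]
```

View pics/w6.png

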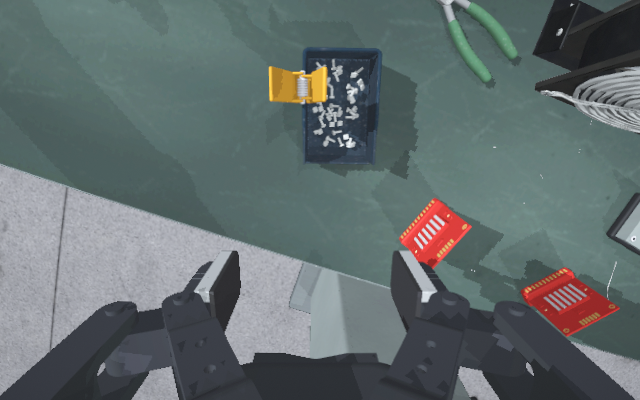

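The wrist view shows the clip at (298,85), with handle tops at columns 269 and 328, rows 66–104, on the bin's left wall (303..383, 47..163).

Run:
```python
from h import *
f=vision.grab_frame("wrist");hsv=cv2.cvtColor(f["img"],cv2.COLOR_BGR2HSV)
m=cv2.inRange(hsv,(12,140,90),(30,255,255));m[:50]=0;m[120:]=0;m[:,:255]=0;m[:,345:]=0
for y in range(62,110,4):
    x=np.flatnonzero(m[y]); print(y,(x.min(),x.max()) if len(x) else None,end="; ")
for X in (272,324,326): 
    y=np.flatnonzero(m[:,X]);print("col",X,y.min(),y.max())
P=onz(f,[[269,85],[327.5,85]],.094);print(P,np.linalg.norm(P[0]-P[1]),P.mean(0))
d=P[1]-P[0];print("squeeze dir",np.degrees(np.arctan2(d[1],d[0])))
w=cv2.inRange(hsv,(100,60,15),(125,255,120));w[:40]=0;w[175:]=0;w[:,:290]=0;w[:,400:]=0
c=cv2.findNonZero(w);n,l,s,_=cv2.connectedComponentsWithStats(cv2.morphologyEx(w,5-2,np.ones((9,9))));i=1+s[1:,4].argmax()
c=cv2.convexHull(cv2.findNonZero((l==i).astype(np.uint8))).reshape(-1,2);Q=onz(f,c,.044)[:,:2].astype(np.float32);print("bin",cv2.minAreaRect(Q),s[i])
B=cv2.boxPoints(cv2.minAreaRect(Q));print(B)
# spring/hinge
q=onz(f,[[303,85]],.056);print("hinge-ish",q)
```

```text
62 None; 66 None; 70 (np.int64(268), np.int64(326)); 74 (np.int64(269), np.int64(326)); 78 (np.int64(269), np.int64(325)); 82 (np.int64(269), np.int64(325)); 86 (np.int64(269), np.int64(326)); 90 (np.int64(269), np.int64(325)); 94 (np.int64(269), np.int64(325)); 98 (np.int64(269), np.int64(325)); 102 (np.int64(291), np.int64(315)); 106 None; col 272 67 100
col 324 67 101
col 326 68 89
[[0.48847615 0.3381543  0.094     ]
 [0.50169003 0.29895507 0.094     ]] 0.0413664922198787 [0.49508309 0.31855469 0.094     ]
squeeze dir -71.3712750847339
bin ((0.49091827869415283, 0.2815650999546051), (0.09847907721996307, 0.06602319329977036), 18.20037078857422) [ 302   47   80  119 7957]
[[0.4338313  0.2975456 ]
 [0.45445308 0.23482554]
 [0.5480052  0.2655846 ]
 [0.52738345 0.32830465]]
hinge-ish [[0.49808327 0.31733926 0.056     ]]
```

```bash
python3 -c "
from h import *
go(.4952,.3205,.064,-71.6)"
```

```text
t 11.28 dp [ 0.0875 -0.0136  0.1362] rot [0.0003 0.0004 0.0058]
```

```bash
python3 -m handwheel '[{"dp":[0.05,-0.008,0],"delta_rot":[0,0,0.006]},{"dp":[0.0875,-0.0136,0.03],"delta_rot":[0,0,0.006]},{"dp":[0.0875,-0.0136,0.06],"delta_rot":[0,0,0.006]},{"dp":[0.0875,-0.0136,0.06],"delta_rot":[0,0,0.006]},{"dp":[0.0875,-0.0136,0.06],"delta_rot":[0,0,0.006]}]'
python3 - <<'E'
from h import *
go(.4952,.3205,.064,-71.6)
f=vision.grab_frame("wrist");hsv=cv2.cvtColor(f["img"],cv2.COLOR_BGR2HSV)
m=cv2.inRange(hsv,(12,140,90),(30,255,255));n,l,s,_=cv2.connectedComponentsWithStats(cv2.morphologyEx(m,3,np.ones((15,15))));i=1+s[1:,4].argmax();print(s[i])
o=status.get_obs();Rt=R.from_rotvec(o["orientation"]).as_matrix();x,y,w,h=s[i,:4]
print(((onz(f,[[x,y+h/2],[x+w,y+h/2],[x+w/2,y],[x+w/2,y+h]],.094)-o["tcp_pos"])@Rt).round(4))
cv2.imwrite("pics/w7.png",f["img"][80:380,120:520])
E
```

```text
clock: 11.9
tcp_pos: [0.4953, 0.322, 0.1414]
orientation: [-3.1, -0.504, -0.001]
contact_force: [0.2, -0.1, -0.2]
grip_width: 0.0685
gripper_force: 0.0
t 11.9 dp [-0.0006  0.0014  0.0774] rot [-0.0003 -0.0009  0.0011]
[ 285  186   69   63 2580]
[[ 0.0075 -0.0175  0.0479]
 [ 0.0075  0.0237  0.0478]
 [ 0.0268  0.0031  0.0479]
 [-0.0129  0.0032  0.0478]]
```

View pics/w7.png

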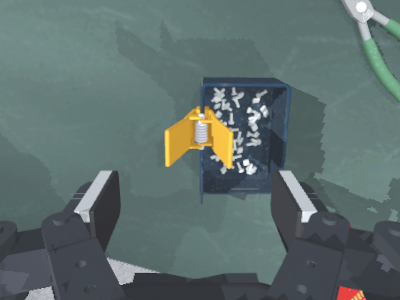

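The view shows the clip handles between the open fingers, mid column about 319 in the full image, and needing a shift of about +2 mm in y.

```bash
python3 -m handwheel '[{"dp":[-0.001,0.0018,0.03],"delta_rot":[0,0,0]},{"dp":[-0.001,0.0018,0.055],"delta_rot":[0,0,0]},{"dp":[-0.001,0.0018,0.077],"delta_rot":[0,0,0]},{"dp":[-0.001,0.0018,0.077],"delta_rot":[0,0,0]},{"dp":[-0.001,0.0018,0.077],"delta_rot":[0,0,0]}]'
python3 -m handwheel '[{"dp":[0,0,0],"delta_rot":[0,0,0]},{"dp":[0,0,0],"delta_rot":[0,0,0]},{"dp":[0,0,0],"delta_rot":[0,0,0]},{"dp":[0,0,0],"delta_rot":[0,0,0]},{"dp":[0,0,0],"delta_rot":[0,0,0]},{"dp":[0,0,0],"delta_rot":[0,0,0]},{"dp":[0,0,0],"delta_rot":[0,0,0]},{"dp":[0,0,0],"delta_rot":[0,0,0]}]' 0 25
```

```text
clock: 12.58
tcp_pos: [0.4952, 0.3213, 0.0649]
orientation: [-3.099, -0.506, -0.003]
contact_force: [-1.2, -0.9, 1.1]
grip_width: 0.0683
gripper_force: 0.0
clock: 13.58
tcp_pos: [0.4944, 0.3207, 0.0633]
orientation: [3.101, 0.506, -0.0]
contact_force: [-0.0, 0.5, -0.9]
grip_width: 0.0173
gripper_force: 29.5
```

Fingers at 17.3 mm: the clip is at its stop. Lift.

```bash
python3 -m handwheel '[{"dp":[0,0,-0.01],"delta_rot":[0,0,0]},{"dp":[0,0,-0.03],"delta_rot":[0,0,0]},{"dp":[0,0,-0.06],"delta_rot":[0,0,0]},{"dp":[0,0,-0.1],"delta_rot":[0,0,0]},{"dp":[0,0,-0.14],"delta_rot":[0,0,0]},{"dp":[0,0,-0.14],"delta_rot":[0,0,0]},{"dp":[0,0,-0.14],"delta_rot":[0,0,0]},{"dp":[0,0,-0.14],"delta_rot":[0,0,0]}]'
python3 - <<'E'
from h import *
f=vision.grab_frame("wrist");cv2.imwrite("pics/w8.png",f["img"][60:360,160:480])
hsv=cv2.cvtColor(f["img"],cv2.COLOR_BGR2HSV);m=cv2.inRange(hsv,(12,140,90),(30,255,255));print(cv2.boundingRect(m))
go(.4828,-.1148,.20,-7.8)
E
```

```text
clock: 14.58
tcp_pos: [0.4936, 0.3204, 0.2024]
orientation: [3.099, 0.506, -0.003]
contact_force: [-0.4, 0.7, 0.1]
grip_width: 0.0175
gripper_force: 29.5
(292, 212, 312, 163)
t 14.62 dp [-0.1487  0.4091  0.0029] rot [-3.0000e-04  2.2000e-03 -1.1109e+00]
```

View pics/w8.png

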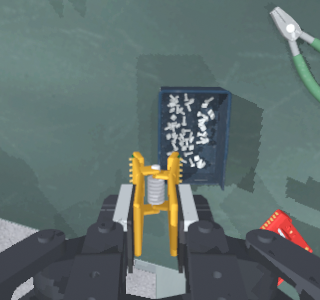

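The clip is held squeezed, jaws gaping at about full-frame (297,215) and (335,215). That was more pictures than the ten allowed (12 viewed), so from here I measure by number only. Carry it over the card.

```bash
python3 -m handwheel '[{"dp":[-0.03,0.045,0],"delta_rot":[0,0,-0.1]},{"dp":[-0.06,0.1,0],"delta_rot":[0,0,-0.25]},{"dp":[-0.09,0.15,0],"delta_rot":[0,0,-0.4]},{"dp":[-0.113,0.194,0],"delta_rot":[0,0,-0.55]},{"dp":[-0.125,0.25,0],"delta_rot":[0,0,-0.7]},{"dp":[-0.135,0.3,0],"delta_rot":[0,0,-0.85]},{"dp":[-0.143,0.35,0],"delta_rot":[0,0,-1]},{"dp":[-0.148,0.39,0],"delta_rot":[0,0,-1.11]},{"dp":[-0.148,0.4085,0],"delta_rot":[0,0,-1.11]},{"dp":[-0.148,0.4085,0],"delta_rot":[0,0,-1.11]},{"dp":[-0.148,0.4085,0],"delta_rot":[0,0,-1.11]},{"dp":[-0.148,0.4085,0],"delta_rot":[0,0,-1.11]}]'
python3 - <<'E'
from h import *
go(.4833,-.114,.113,-7.8)
f=vision.grab_frame("wrist");hsv=cv2.cvtColor(f["img"],cv2.COLOR_BGR2HSV);o=status.get_obs();t=o["tcp_pos"];Rt=R.from_rotvec(o["orientation"]).as_matrix()
T=lambda px,d:((onz(f,px,t[2]+d)-t)@Rt).round(4)[:,:2].tolist()
m=cv2.inRange(hsv,(12,140,70),(30,255,255));m[:190]=0;m[:,:270]=0;m[:,360:]=0;m[330:]=0
for y in range(200,235,3):
    x=np.flatnonzero(m[y]);
    if len(x): k=np.flatnonzero(np.diff(x)>3);print(y,x.min(),[(int(x[i]),int(x[i+1])) for i in k],x.max())
g=cv2.inRange(hsv,(50,130,60),(80,255,255));g[:,:290]=0;g[:,345:]=0;g[:100]=0;p=cv2.findNonZero(g).reshape(-1,2);print("green",len(p),cv2.boundingRect(p))
# expected jaw ends: tool z = +.0073+.029 -> world t-.0363..; x +-12, y +-9.5
print("pred jaw", proj(f,[t+Rt@np.array([sx,sy,.0365]) for sx in(.011,-.013) for sy in(-.0095,.0095)]).round(1).tolist())
print("pred card ends",proj(f,[[.4833+.03*np.cos(np.radians(82.2))*s,-.1148+.03*np.sin(np.radians(82.2))*s,.087] for s in(1,-1)]).round(1).tolist())
E
```

```text
clock: 16.12
tcp_pos: [0.4838, -0.1123, 0.203]
orientation: [-2.366, -2.066, 0.0]
contact_force: [0.6, -1.2, -0.4]
grip_width: 0.0176
gripper_force: 29.5
t 16.12 dp [-0.0018 -0.0002  0.09  ] rot [-0.0008 -0.0004  0.0011]
212 295 [(298, 333)] 336
215 294 [(300, 331)] 337
218 293 [(302, 328)] 338
221 292 [(302, 328)] 339
224 292 [(302, 328)] 338
227 293 [(310, 328)] 339
230 293 [(321, 328)] 338
233 293 [] 338
green 152 (292, 142, 48, 82)
pred jaw [[296.8, 217.4], [330.6, 217.4], [297.4, 256.5], [330.0, 256.5]]
pred card ends [[313.8, 165.0], [313.9, 236.9]]
```

Run:
```python
from h import *
f=vision.grab_frame("wrist");hsv=cv2.cvtColor(f["img"],cv2.COLOR_BGR2HSV);o=status.get_obs();t=o["tcp_pos"];Rt=R.from_rotvec(o["orientation"]).as_matrix()
g=cv2.inRange(hsv,(45,110,50),(85,255,255));g[:,:304]=0;g[:,326:]=0
p=cv2.findNonZero(g[150:225]).reshape(-1,2)+[0,150];print(len(p),cv2.boundingRect(p))
for y in range(155,225,8):
    q=p[p[:,1]==y];print(y,q[:,0].mean() if len(q) else None,end=";")
T=lambda px,z:((onz(f,px,z)-t)@Rt).round(4)[:,:2].tolist()
y0=p[:,1].min();print("\nedge top end",T([[315,y0]],.087),"edge",T([[p[p[:,1]<y0+20][:,0].mean(),y0+10]],.087),"jaw mid",T([[315.5,212]],t[2]-.0365))
s=vision.grab_frame("side");h=cv2.cvtColor(s["img"],cv2.COLOR_BGR2HSV)
m=cv2.inRange(h,(8,140,70),(30,255,255));q=proj(s,[[.4838,-.1123,.17]])[0].astype(int);z=np.zeros_like(m);z[q[1]-30:q[1]+30,q[0]-30:q[0]+30]=m[q[1]-30:q[1]+30,q[0]-30:q[0]+30]
print(q,cv2.countNonZero(z),cv2.boundingRect(z), "pred jaws/hinge", proj(s,[t+Rt@np.array(v) for v in([-.012,-.0095,.0365],[-.012,.0095,.0365],[.012,-.0095,.0365],[0,0,.0073],[0,0,-.03])]).round(1).tolist())
for r in range(z.shape[0]):
    x=np.flatnonzero(z[r])
    if len(x): print(r,x.min(),x.max(),len(x),end="; ")
```

```text
171 (313, 156, 4, 68)
155 None;163 315.0;171 314.5;179 315.0;187 315.0;195 314.5;203 314.5;211 314.5;219 314.5;
edge top end [[0.0346, 0.0007]] edge [[0.0268, 0.0006]] jaw mid [[0.0142, 0.001]]
[360 225] 412 (353, 195, 19, 43) pred jaws/hinge [[358.7, 232.6], [368.9, 229.8], [352.2, 224.1], [361.7, 213.1], [363.2, 194.4]]
195 364 367 4; 196 364 368 5; 197 365 369 5; 198 365 370 6; 199 364 371 8; 200 364 371 8; 201 364 371 8; 202 363 371 9; 203 362 371 10; 204 362 370 9; 205 362 370 9; 206 362 370 9; 207 362 370 9; 208 362 370 9; 209 362 370 9; 210 362 370 9; 211 362 370 9; 212 362 370 9; 213 362 370 9; 214 361 369 9; 215 361 369 9; 216 354 369 13; 217 354 369 12; 218 354 370 12; 219 354 370 12; 220 353 370 15; 221 353 370 18; 222 353 370 16; 223 353 370 14; 224 353 370 14; 225 353 370 16; 226 353 370 15; 227 354 370 12; 228 354 371 13; 229 354 371 12; 230 355 371 10; 231 356 371 8; 232 357 371 8; 233 357 371 7; 234 357 370 5; 235 357 359 3; 236 357 359 3; 237 357 359 3;
```

```bash
python3 -m handwheel '[{"dp":[-0.003,-0.0004,0.02],"delta_rot":[0,0,0]},{"dp":[-0.003,-0.0004,0.04],"delta_rot":[0,0,0]},{"dp":[-0.003,-0.0004,0.06],"delta_rot":[0,0,0]},{"dp":[-0.003,-0.0004,0.07],"delta_rot":[0,0,0]},{"dp":[-0.003,-0.0004,0.078],"delta_rot":[0,0,0]},{"dp":[-0.003,-0.0004,0.0865],"delta_rot":[0,0,0]},{"dp":[-0.003,-0.0004,0.0865],"delta_rot":[0,0,0]},{"dp":[-0.003,-0.0004,0.0865],"delta_rot":[0,0,0]},{"dp":[-0.003,-0.0004,0.0865],"delta_rot":[0,0,0]}]'
python3 - <<'E'
from h import *
o=status.get_obs();t=o["tcp_pos"];Rt=R.from_rotvec(o["orientation"]).as_matrix()
s=vision.grab_frame("side");h=cv2.cvtColor(s["img"],cv2.COLOR_BGR2HSV);w=vision.grab_frame("wrist")
q=proj(s,[[.4833,-.1148,.087]])[0].astype(int)
def m(lo,hi):
    z=np.zeros((400,640),np.uint8);a=cv2.inRange(h,lo,hi);z[q[1]-45:q[1]+45,q[0]-30:q[0]+30]=a[q[1]-45:q[1]+45,q[0]-30:q[0]+30];return z
for n,z in(("or",m((8,140,70),(30,255,255))),("gr",m((50,120,40),(85,255,255)))):
    print(n,cv2.boundingRect(z))
    for r in range(400):
        x=np.flatnonzero(z[r])
        if len(x): print(r,x.min(),x.max(),end="; ")
    print()
a=np.radians(82.2);C=np.array([.4833,-.1148,.087]);ux=np.array([np.cos(a),np.sin(a),0]);uy=np.array([-ux[1],ux[0],0])
print("card edge ends pred",proj(s,[C+.03*ux,C,C-.03*ux]).round(1).tolist())
for d in(.004,.010,.018): print("jaw bottoms pred depth",d,proj(s,[C-.012*ux+.0095*uy-[0,0,d],C-.012*ux-.0095*uy-[0,0,d]]).round(1).tolist())
k=cv2.cvtColor(w["img"],cv2.COLOR_BGR2HSV);mo=cv2.inRange(k,(12,140,70),(30,255,255));mg=cv2.inRange(k,(45,110,50),(85,255,255))
for y in range(196,228,3):
    x=np.flatnonzero(mo[y,270:360])+270;g=np.flatnonzero(mg[y,304:327])+304
    print(y,(x.min(),x.max(),[(int(x[i]),int(x[i+1])) for i in np.flatnonzero(np.diff(x)>3)]) if len(x) else None,g.mean() if len(g) else None)
E
```

```text
clock: 17.4
tcp_pos: [0.4835, -0.1165, 0.1172]
orientation: [2.368, 2.064, 0.001]
contact_force: [-0.7, -0.3, -2.0]
grip_width: 0.0173
gripper_force: 29.5
or (351, 236, 18, 38)
236 362 364; 237 361 365; 238 361 365; 239 361 366; 240 361 367; 241 361 368; 242 361 368; 243 361 368; 244 361 368; 245 361 368; 246 360 368; 247 360 367; 248 360 367; 249 360 367; 250 360 367; 251 360 367; 252 360 367; 253 360 367; 254 360 367; 255 359 367; 256 352 367; 257 352 367; 258 352 367; 259 351 367; 260 351 368; 261 351 367; 262 351 368; 263 351 368; 264 351 368; 265 351 368; 266 352 368; 267 352 368; 268 353 368; 269 354 367; 270 354 367; 271 355 367; 272 356 359; 273 356 358; 
gr (360, 271, 6, 28)
271 362 362; 272 361 363; 273 361 364; 274 360 363; 275 361 362; 276 361 363; 277 362 363; 278 363 365; 279 363 365; 280 364 365; 281 364 364; 282 364 364; 283 364 364; 294 361 363; 295 362 363; 296 362 363; 297 362 364; 298 363 363; 
card edge ends pred [[350.5, 251.6], [358.0, 262.3], [365.9, 273.6]]
jaw bottoms pred depth 0.004 [[356.2, 269.8], [365.7, 266.9]]
jaw bottoms pred depth 0.01 [[355.9, 272.2], [365.5, 269.3]]
jaw bottoms pred depth 0.018 [[355.7, 275.4], [365.1, 272.5]]
196 None 314.5
199 None 314.5
202 None 314.5
205 None 314.5
208 None 314.5
211 None 314.5
214 (np.int64(293), np.int64(337), [(300, 331)]) 314.5
217 (np.int64(294), np.int64(337), [(303, 328)]) 314.0
220 (np.int64(292), np.int64(338), [(303, 328)]) 314.0
223 (np.int64(292), np.int64(338), [(303, 328)]) 314.0
226 (np.int64(292), np.int64(338), [(304, 308), (310, 328)]) None
```

Run:
```python
from h import *
s=vision.grab_frame("side");h=cv2.cvtColor(s["img"],cv2.COLOR_BGR2HSV)
m=cv2.inRange(h,(80,3,110),(125,60,255));z=np.zeros_like(m);z[250:335,325:400]=m[250:335,325:400]
z=cv2.morphologyEx(z,2,np.ones((3,3)));c=max(cv2.findContours(z,0,2)[0],key=cv2.contourArea).reshape(-1,2)
print("grey box",c[:,0].min(),c[c[:,0].argmin()],c[c[:,0].argmax()],c[c[:,1].argmax()],c[c[:,1].argmin()])
a=np.radians(82.2);C=np.array([.4833,-.1148,0.]);ux=np.array([np.cos(a),np.sin(a),0]);uy=np.array([-ux[1],ux[0],0])
print("pred corners",{(i,j):proj(s,[C+i*.0515*ux+j*.0252*uy+[0,0,.024]])[0].round(1).tolist() for i in(1,-1) for j in(1,-1)})
print("pred card -x end, z .087,.06,.024",proj(s,[C-.03*ux+[0,0,q] for q in(.087,.06,.024)]).round(1).tolist())
g=s["img"][:,:,1].astype(int)-s["img"][:,:,2]
for y in range(264,308,2): print(y,g[y,354:374].tolist())
# fingertip reference via bright pads? red leds not used
```

```text
grey box 334 [334 273] [381 306] [357 313] [344 269]
pred corners {(1, 1): [332.2, 272.0], (1, -1): [355.4, 264.9], (-1, 1): [356.4, 311.1], (-1, -1): [381.4, 302.5]}
pred card -x end, z .087,.06,.024 [[365.9, 273.6], [364.8, 284.4], [363.4, 298.1]]
264 [-50, -51, -51, -51, -50, -48, -45, -39, -32, -31, -37, -41, -44, -43, -29, -5, 11, 16, 16, 17]
266 [-48, -50, -51, -49, -38, -17, -1, -7, -24, -40, -48, -51, -50, -46, -34, -10, 10, 16, 17, 16]
268 [-37, -48, -51, -45, -26, -6, 7, 14, 6, -15, -33, -46, -52, -48, -29, -3, 12, 16, 16, 16]
270 [-12, -34, -47, -47, -31, -8, 6, 17, 25, 18, -3, -28, -44, -43, -23, 2, 14, 16, 17, 16]
272 [18, -3, -32, -42, -31, -6, 18, 29, 31, 31, 24, 8, -14, -24, -12, 7, 15, 16, 16, 17]
274 [7, -11, -29, -26, -6, 16, 28, 30, 30, 26, 25, 28, 26, 19, 17, 17, 17, 17, 17, 16]
276 [0, -9, -10, -1, 7, 14, 22, 29, 30, 26, 20, 21, 26, 22, 18, 17, 16, 16, 16, 17]
278 [4, 3, 5, 6, 6, 8, 13, 20, 28, 30, 30, 30, 28, 22, 19, 17, 17, 17, 16, 17]
280 [3, 5, 4, 5, 6, 7, 8, 13, 19, 27, 31, 32, 27, 20, 17, 17, 17, 17, 16, 16]
282 [4, 4, 4, 4, 5, 5, 8, 12, 19, 26, 30, 29, 26
[... 287 characters left out ...]
8, 13, 19, 26, 28, 26, 23, 21, 20, 20, 21, 21, 20, 18]
292 [4, 3, 3, 4, 9, 12, 15, 16, 16, 22, 24, 21, 20, 19, 21, 20, 20, 20, 20, 19]
294 [8, 4, 3, 3, 4, 11, 20, 25, 25, 26, 19, 8, 9, 16, 19, 20, 20, 20, 20, 20]
296 [14, 12, 6, 3, 2, 4, 9, 17, 25, 28, 22, 8, 3, 11, 17, 20, 20, 20, 20, 20]
298 [17, 16, 13, 8, 4, 3, 4, 8, 16, 23, 22, 12, 5, 7, 13, 16, 19, 20, 19, 20]
300 [17, 17, 18, 15, 11, 6, 3, 4, 6, 9, 9, 8, 8, 11, 14, 17, 19, 20, 20, 20]
302 [17, 17, 18, 19, 17, 14, 13, 14, 16, 14, 14, 13, 13, 14, 14, 17, 18, 19, 20, 19]
304 [18, 20, 20, 20, 19, 20, 21, 20, 20, 18, 16, 14, 15, 14, 13, 14, 16, 17, 20, 19]
306 [18, 19, 18, 18, 20, 19, 20, 20, 19, 19, 17, 16, 14, 14, 15, 13, 14, 14, 17, 18]
```

Side-view numbers put the jaw ends about 13–16 mm below the edge. I raise 3.5 mm and centre 1.5 mm along the edge.

```bash
python3 -m handwheel '[{"dp":[0.001,0,-0.002],"delta_rot":[0,0,0]},{"dp":[0.0012,0,-0.0035],"delta_rot":[0,0,0]},{"dp":[0.0012,0,-0.0035],"delta_rot":[0,0,0]},{"dp":[0.0012,0,-0.0035],"delta_rot":[0,0,0]},{"dp":[0.0012,0,-0.0035],"delta_rot":[0,0,0]},{"dp":[0.0012,0,-0.0035],"delta_rot":[0,0,0]}]'
python3 - <<'E'
from h import *
o=status.get_obs();t=o["tcp_pos"];s=vision.grab_frame("side")
g=s["img"][:,:,1].astype(int)-s["img"][:,:,2]
for y in range(260,282,1): print(y,g[y,352:372].tolist())
print(t)
a=np.radians(82.2);C=np.array([.4833,-.1148,.087]);ux=np.array([np.cos(a),np.sin(a),0]);uy=np.array([-ux[1],ux[0],0])
for d in(.006,.010,.014): print(d,proj(s,[C-.012*ux+j*.0095*uy-[0,0,d] for j in(1,-1)]).round(1).tolist())
w=vision.grab_frame("wrist");k=cv2.cvtColor(w["img"],cv2.COLOR_BGR2HSV);mo=cv2.inRange(k,(12,140,70),(30,255,255));mo[:,:285]=0;mo[:,345:]=0
r=np.flatnonzero(mo[195:235].any(1))[0]+195;print("first jaw row wrist",r,np.flatnonzero(mo[r]).tolist())
for d in(.006,.010,.014,.018): print(d,proj(w,[C+.012*ux+j*.0095*uy-[0,0,d] for j in(1,-1)]).round(1).tolist())
E
```

```text
clock: 18.3
tcp_pos: [0.4834, -0.1153, 0.1202]
orientation: [-2.368, -2.064, 0.0]
contact_force: [-0.4, 0.2, -0.6]
grip_width: 0.0172
gripper_force: 29.5
260 [-50, -51, -51, -50, -50, -51, -53, -51, -51, -51, -45, -41, -46, -51, -51, -43, -22, 3, 15, 16]
261 [-50, -50, -51, -50, -51, -52, -54, -53, -51, -43, -28, -24, -33, -44, -48, -42, -22, 3, 14, 16]
262 [-49, -49, -50, -50, -52, -53, -52, -50, -47, -38, -28, -29, -37, -42, -45, -41, -23, 1, 13, 16]
263 [-44, -49, -50, -51, -51, -49, -41, -35, -33, -33, -39, -48, -50, -46, -46, -42, -24, -1, 13, 16]
264 [-37, -47, -50, -50, -50, -44, -25, -9, -8, -21, -37, -50, -54, -50, -47, -42, -26, -2, 13, 16]
265 [-27, -42, -48, -50, -51, -43, -21, 5, 12, -3, -23, -39, -49, -51, -50, -43, -24, -1, 13, 16]
266 [-13, -32, -44, -50, -51, -43, -21, 3, 17, 11, -7, -26, -41, -49, -50, -40, -17, 4, 14, 16]
267 [4, -19, -40, -50, -51, -41, -21, -2, 12, 18, 6, -15, -32, -43, -45, -28, -2, 13, 16, 17]
268 [14, -6, -33, -47, -51, -43, -22, -3, 7, 18, 16, -1, -22, -37, -42, -25, 6, 20, 19, 17]
269 [17, 7, -17, -37, -48, -43, -23, -1, 7, 15, 23, 13, -8, -
[... 675 characters left out ...]
22, 18, 17, 16, 16]
278 [5, 4, 4, 4, 5, 6, 6, 10, 14, 21, 28, 30, 30, 31, 28, 22, 19, 17, 16, 17]
279 [5, 4, 5, 4, 5, 5, 5, 7, 11, 16, 23, 30, 31, 33, 28, 21, 18, 17, 17, 17]
280 [5, 4, 4, 4, 3, 4, 6, 6, 8, 12, 19, 26, 31, 31, 27, 21, 18, 17, 16, 17]
281 [6, 5, 4, 5, 4, 5, 6, 6, 8, 11, 18, 25, 31, 30, 26, 21, 18, 17, 16, 17]
[ 0.48335023 -0.11531832  0.12024159]
0.006 [[356.1, 270.6], [365.6, 267.7]]
0.01 [[355.9, 272.2], [365.5, 269.3]]
0.014 [[355.8, 273.8], [365.3, 270.9]]
first jaw row wrist 212 [295, 296, 297, 298, 333, 334, 335, 336]
0.006 [[296.6, 213.1], [330.0, 213.0]]
0.01 [[296.9, 211.0], [329.7, 211.0]]
0.014 [[297.3, 209.0], [329.4, 209.0]]
0.018 [[297.6, 207.1], [329.1, 207.0]]
```

Side reads about 11–14 mm deep and wrist about 8 mm, both inside 4–18. The card is centred between the jaws (column 314.5 against 315.5). Handing in.

```bash
python3 -c "
from bench import r
print(r.hand_in())"
```

```text
the job is handed in; nothing more can be done
None
```

I handed the job in at about 18.5 s, with no verdict returned: the card is pressed home in the base and the clip is held squeezed open astride its top edge, jaw ends an estimated 8–14 mm below the edge (allowed 4–18); I viewed 12 pictures instead of the 10 allowed.

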